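# Pulse the spice grinder behind the splash guard

## Task

Slide the clear splash guard beside the grinder all the way up by its handle, to keep the salads clean; it stays up by itself. Then drop the grey bayonet lid into the grinder, lugs through the two gaps, until it is fully home, and twist it clockwise (seen from above) against the spring to the pulse position, halfway to the lock (the thin rib, not the forked lock mark). Finish while still gripping the lid and holding it there, never letting it get as far as the lock, and leave the other things where they stand.

Things in the scene. Friction and masses are not known exactly. Their poses are not given: they have to be found in the camera images.
- grinder: Spice grinder, fixed to the counter: black round housing, 136 mm wide at the foot, 116 mm above, with a steel collar, 110 mm tall in all; its mouth is open at the top. Origin at the centre of its underside, z up. All of it repeats after half a turn. Two gaps in the collar's lips, centred on its +x and -x axes, let the lid's lugs in.
- mouth (a point): Centre of the round steel floor inside the mouth, 95 mm above the counter, axes as the grinder's; the seated lid's origin lies here. Over it two steel lips (z 9 to 15 mm, inner radius 37 mm) leave two gaps 17 mm wide on +x and -x; the wall behind and under the lips has inner radius 47 mm.
- ear (a point): Broad steel ear 16 mm wide sticking out 10 mm from the outside of the collar at the grinder's +x gap, 68 mm from the axis (another at -x): the drop-in angle for the lid's pointer tabs.
- pulse_rib (a point): Thin steel rib, 4 mm wide, on the outside of the collar 0.6 rad clockwise (from above) from the ear, 68 mm from the axis (another half a turn on): pulse position, half way.
- lock_fork (a point): Fork of two thin steel ribs on the outside of the collar 1.2 rad clockwise from the ear, 68 mm from the axis (another half a turn on): lock position.
- switch_ring (a joint): Switch ring (steel floor of the mouth), rad, growing clockwise from above: 0 rest, 0.6 pulse, 1.2 locked (end stop). Two pairs of 7 mm high blocks on it, 17 mm apart, under the gaps at rest, catch the lid's lugs: ring and lid turn together with 0.07 rad play either way. A spring drives it back to 0 (0.05 N m at 0, 0.12 at 0.6). Turned, the lugs lie under the lips.
- lid: Grey bayonet lid, about 0.15 kg, loose, upright. Origin: centre of its underside; x along the grip bar. Skirt radius 34 mm, z 0 to 18 mm; lugs at +x and -x, out to radius 44 mm, 12 mm wide, z 0 to 7 mm; flange radius 52 mm, z 18 to 24 mm, pointer tabs on +x and -x to 58 mm; grip bar 64 mm long in x, 16 mm thick in y, z 24 to 54 mm. The same after half a turn.
- guard_frame: Splash guard's white frame, fixed to the counter: foot 290 mm in x, 70 mm in y, and two posts at x = +-130 mm, 121 mm tall. Origin at the centre of its underside; x along the panel.
- guard (a joint): Height of the guard's clear sliding panel in m: 0 down, 0.08 all the way up (end stop). Friction holds it wherever it is left; lifting takes about 7 N.
- guard_handle (a point): Centre of the white handle bar on the panel's upper edge: 80 mm long along the frame's x, 14 mm thick in y, 30 mm tall; 135 mm above the counter when the panel is down. Panel 252 mm wide, 4 mm thick, below it.
- pepper_jar: Bystander: jar 48 mm wide, 90 mm tall. Origin under its centre.
- oil_bottle: Bystander: bottle 60 mm wide, 160 mm tall. Origin under its centre.
- dip_cup: Bystander: white open cup 68 mm wide, 35 mm tall. Origin under its centre.
- spoon: Bystander: spoon lying flat.
- salad_box_a: Bystander: clear box with red lid, 145 x 185 x 71 mm, lower of a stack of two.
- salad_box_b: Bystander: the like box on top of the stack.
- open_salad_box: Bystander: open clear box 130 x 170 x 60 mm.
- mug: Bystander: white mug 80 mm wide, 95 mm tall.
Mind the look-alikes: they are no part of the job. Leave any blue look-alike of the lid alone.

How it is judged:
On the way, in this order (a step that is already met when the one before it is completed fails the run):
1. the splash guard is all the way up (value of joint guard above 0.07 m), for 0.2 s.
2. the lid has sunk fully home in the mouth, ring not yet turned (z of lid in the frame of mouth between -0.004 and 0.006 m and horizontal distance between lid and mouth below 0.005 m and angle between lid's own z axis and vertical below 0.1 rad and value of joint switch_ring below 0.3 rad), for 0.1 s.
At the end, for the whole second after the job is handed in: The guard is up (above 65 of 80 mm); the lid is home in the mouth (within 6 mm of full depth, 5 mm of centre, upright within 0.1 rad); the fingers grip it (over 2 N) and hold the switch ring at 0.45 to 0.75 rad, the lid itself turned 0.38 to 0.82 rad (z of lid in the frame of mouth between -0.004 and 0.006 m and horizontal distance between lid and mouth below 0.005 m and angle between lid's own z axis and vertical below 0.1 rad and value of joint switch_ring between 0.45 and 0.75 rad and angle between the x axis of lid and the x axis of grinder, either way round between 0.38 and 0.82 rad and contact force between the fingers and lid above 2 N and value of joint guard above 0.065 m); the arm keeps its last pose, push and grip.
It fails at once if the lid is twisted as far as the lock (over 1.05 rad) (value of joint switch_ring above 1.05 rad).
It fails at once if a bystander is knocked away (moved more than 40 mm) (distance of any of pepper_jar, oil_bottle, dip_cup, spoon, salad_box_a, salad_box_b, open_salad_box, mug from where it was at the start of the episode above 0.04 m).
It also fails if it takes over 54 s, if anything falls off the work surface, if the arm or the gripper's body presses on something with over 40 N, if the wrist force passes 120 N, or if a joint passes its speed limit or range.

## Robot

A 6-joint arm with a two-finger parallel gripper is mounted at the origin on the work surface. World frame = base frame: x ahead of the robot, y to its left, z up, the work surface at z = 0. Lengths are in m, angles in rad, forces in N, time in s.
With the tool pointing down it reaches from about 0.35 to 0.975 m from the base axis. Payload 4.9 kg.
Tool frame: the origin (TCP) lies at the very end of the fingers, on their centre line; the grasp point (between the pads) lies 19 mm behind it (ctrl.grip_point_offset is the distance from the TCP to the grasp point, in m); z points along the fingers, y is the line along which they close (so a half turn about z gives the same grasp; the last joint's range is limited). The gripper opens to 85 mm and grips with 20 to 120 N. Pads are 22 mm wide; open, the fingers measure 114 mm over their backs; the gripper's body (76 mm by 85 mm) begins 54 mm behind the grasp point. The pads swing forward as they close: fully open they stand 13 mm farther back than shut.
Start: joints at [1.155, 0.053, 1.613, -0, 1.476, -0.119], TCP at [0.183, 0.598, 0.231] pointing down, gripper open.
Joint ranges: [-3.01, 3.01], [-1.01, 2.22], [0.06, 2.58], [-1.02, 4.17], [0.09, 2.62], [-3.14, 3.14]. Speed limits (rad/s): [2.57, 2.57, 3.14, 3.14, 3.14, 3.14].

## Interface

Orientations are given as a rotation vector (axis times angle).
In Python, from station import ctrl gives the robot as it stands.
- The arm moves only by the tool send_rows, never from a script. Its argument "rows" is a list of rows, each a list of 3 entries, a list of its own where there are three numbers: the finger opening in cm, from 0 to 8.54, then the shift along the tool's x, y, z in cm, then the turn about the tool's z in degrees. A call has 1 to 10 rows; each row shifts and turns the commanded pose from where the row before left it, along the tool's axes as they then stand; what a row does not reach is not made up. A row lasts 1/8 s, in which the tool goes at most 62.5 mm and 10.7 degrees, less where a joint would pass 70% of its speed; a pose out of reach is approached as far as the arm can. A call with a gripper value outside its range is refused whole. The fingers move at their own pace and stop on an object; "newtons" is the grip in N (left out, the last holds). Time passes only in rows, so rows that do not move let the fingers close. It gives the time, the measured TCP pose, the force, the opening and the grip force at its end, in the units of the state.
- ctrl.get_obs(): the state, without advancing time (a new reading comes with each control period).
- ctrl.get_image(name): name is "side" or "top" or "wrist"; returns a dict with "frame" (480x640x3 uint8, red, green, blue), "range_z" (480x640 float32, m along the optical axis (not along the pixel's ray), 0 where there is no reading), "fx", "fy", "cx", "cy" (pixels), "cam_to_world" (4x4, takes a point from camera to world coordinates). Camera axes: x right, y down, z forward; pixel columns grow to the right and rows downward; lengths in m; the calibration is good to about 2 mm. A picture is of the moment at which its call begins.
- ctrl.finish_job(): hands the job in; it is judged then, once.
The state is a dict: "t": time; "q": joint angles; "dq": joint speeds; "effort": joint torques, N m; "tool_pos": TCP position; "tool_rot": TCP orientation; "contact_force": force on the tool from outside, world axes, zero at the start; "wrist_torque": the same for the moment, N m; "opening": finger opening in m; "grip_force": force on a finger pad.
Only numpy, scipy, OpenCV 4.12 (cv2) and the standard library are available. Lean on these libraries where they do the work, as an engineer would, in place of code of your own. Each camera call takes 0.05 s, during which the arm holds its last target. There are 200 camera calls.

## Working session

There is one attempt and no reset: what is moved stays moved. The work goes in short steps, Python scripts to look and compute and a tool call to move; the robot and the scene stay as the last step left them, time stands still between calls to the robot, and variables do not carry over. Pictures are saved under pics/ and viewed, at most 10 in all, crops included, and the job is handed in when it is done.

Besides the shell and the picture viewer there is one more tool, called after ">>>" as name(argument=value, ...), one argument or row to a line, values as JSON. send_rows: Moves the arm, as the interface text tells. Its arguments: {"type":"object","properties":{"rows":{"type":"array","items":{"type":"array"}},"newtons":{"type":"number"}},"required":["rows"]}

```bash
mkdir -p pics
cat > h.py <<'E'
import numpy as np, cv2
from station import ctrl
from scipy.spatial.transform import Rotation as R
def grab(n,save=None):
    d=ctrl.get_image(n)
    if save: cv2.imwrite('pics/'+save,d['frame'][:,:,::-1]); np.savez('pics/'+save+'.npz',**d)
    return d
def ray(d,u,v,z):
    T=np.array(d['cam_to_world']); r=T[:3,:3]@np.array([(u-d['cx'])/d['fx'],(v-d['cy'])/d['fy'],1]); o=T[:3,3]
    return o+r*(z-o[2])/r[2]
def cloud(d):
    z=d['range_z'];v,u=np.mgrid[:480,:640];T=np.array(d['cam_to_world'])
    p=np.stack([(u-d['cx'])/d['fx']*z,(v-d['cy'])/d['fy']*z,z],-1)
    return p@T[:3,:3].T+T[:3,3]
E
python3 - <<'E'
from h import *
grab('top','top0.png');grab('side','side0.png')
o=ctrl.get_obs();print(o['tool_pos'],o['tool_rot'],R.from_rotvec(o['tool_rot']).as_matrix().round(3),o['t'],o['opening'])
E
```

```text
[0.18255546 0.59715315 0.23018267] [-4.64435626e-01 -3.10655653e+00  2.86001526e-03] [[-0.956  0.292 -0.001]
 [ 0.292  0.956 -0.002]
 [ 0.    -0.002 -1.   ]] 0.1 0.08555872619388405
```

View pics/top0.png

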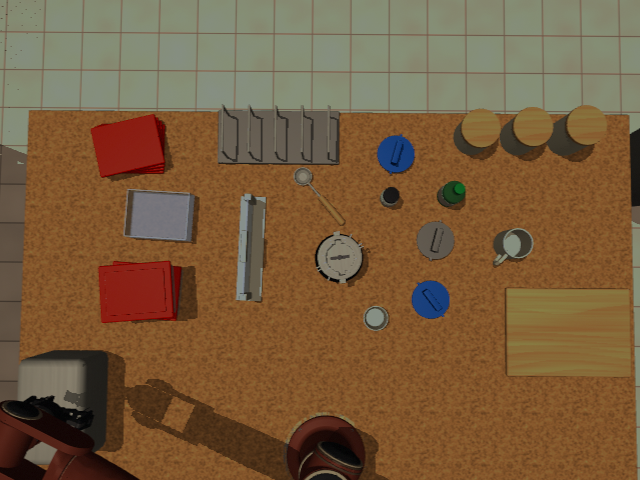

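View pics/side0.png

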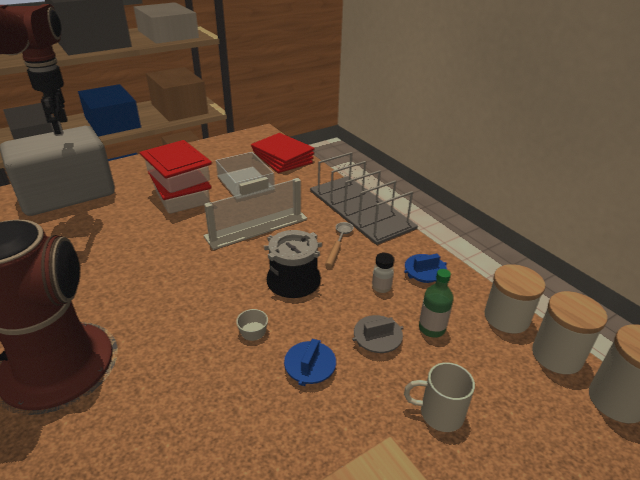

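The top view shows the grinder at (340,258), the splash guard at (251,248) with its handle near (243,247), the grey lid at (435,240), and blue look-alikes at (396,154) and (431,299). The grey one is the lid meant, since the others are blue. Next I'll measure and make a confirming crop.

Run:
```python
from h import *
d=dict(np.load('pics/top0.png.npz'));P=cloud(d)
def sel(u0,u1,v0,v1,z0,z1):
    Q=P[v0:v1,u0:u1].reshape(-1,3);return Q[(Q[:,2]>z0)&(Q[:,2]<z1)]
def rep(n,q):
    r=cv2.minAreaRect(q[:,:2].astype(np.float32)*1000);b=cv2.boxPoints(r);e=[b[1]-b[0],b[2]-b[1]];e=max(e,key=np.linalg.norm)
    print(n,len(q),'c',np.round(r[0],1),'size',np.round(r[1],1),'long ang',round(np.degrees(np.arctan2(e[1],e[0]))%180,1),'mean',q.mean(0).round(4),'zmax',q[:,2].max().round(3))
rep('lidflange',sel(410,460,215,265,.012,.035))
rep('lidbar',sel(410,460,215,265,.042,.07))
rep('grinder top',sel(310,370,225,290,.1,.13))
rep('floor',sel(325,355,243,273,.085,.099))
rep('guardframe foot',sel(225,275,180,310,.004,.03))
rep('handle',sel(230,275,205,290,.127,.17))
rep('guard high',sel(225,275,180,310,.1,.17))
cv2.imwrite('pics/crop1.png',cv2.resize(d['frame'][180:320,220:470,::-1],None,fx=3.2,fy=3.2,interpolation=cv2.INTER_CUBIC))
```

```text
lidflange 954 c [ 587.6 -293.8] size [115.7 109. ] long ang 0.4 mean [ 0.5898 -0.2951  0.0249] zmax 0.035
lidbar 153 c [ 590.3 -296.2] size [17.3 63.6] long ang 165.2 mean [ 0.59   -0.2953  0.0539] zmax 0.063
grinder top 1047 c [538.8 -31.9] size [114.  130.7] long ang 135.3 mean [ 0.5394 -0.0316  0.1099] zmax 0.123
floor 501 c [540.2 -32.3] size [72.4 74.3] long ang 135.8 mean [ 0.5402 -0.0318  0.0948] zmax 0.099
guardframe foot 2531 c [575.6 217.2] size [359.5 138. ] long ang 0.7 mean [0.5703 0.2117 0.0089] zmax 0.03
handle 225 c [555.2 212.5] size [ 14.6 190.3] long ang 178.3 mean [0.5638 0.2111 0.1494] zmax 0.162
guard high 501 c [564.8 211.5] size [ 17.6 277.2] long ang 178.0 mean [0.5635 0.2112 0.1324] zmax 0.162
```

View pics/crop1.png

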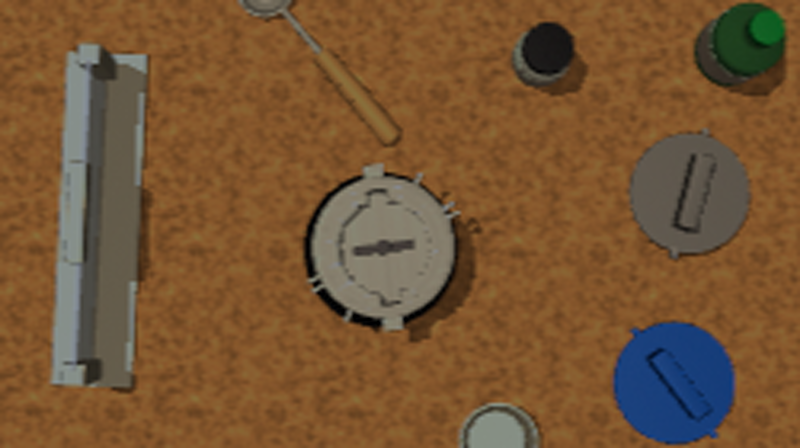

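The crop confirms the grey lid at crop (690,193), with its bar tilted the same way as its tabs. The ears are at (373,171) and (392,323), so the grinder's x axis is near +7°. The guard handle is at crop (76,212).

Run:
```python
from h import *
d=dict(np.load('pics/top0.png.npz'))
f=lambda a,b,z:ray(d,220+a/3.2,180+b/3.2,z).round(4)
print('handle ends',f(80,161,.15),f(72,263,.15))
a,b=f(373,171,.107),f(392,323,.107);print('ears',a,b,(a+b)/2,np.degrees(np.arctan2(*(a-b)[1::-1])))
```

```text
handle ends [0.604  0.2099 0.15  ] [0.5231 0.2149 0.15  ]
ears [ 0.6007 -0.0233  0.107 ] [ 0.4772 -0.0395  0.107 ] [ 0.53895 -0.0314   0.107  ] 7.473054544772357
```

>>> send_rows(
  rows=[
    [5,[-4.8,-2.6,0],0],
    [5,[-4.8,-2.6,0],0],
    [5,[-4.8,-2.6,0],0],
    [5,[-4.8,-2.6,0],0],
    [5,[-4.8,-2.6,0],0],
    [5,[-4.8,-2.6,0],0],
    [5,[-4.8,-2.6,0],0],
    [5,[-4.8,-2.6,0],0],
    [5,[-4.6,-2.5,0],-7.5],
    [5,[-4.6,-2.5,0],-7.5],
  ],
)

```text
t: 1.35
tool_pos: [0.5678, 0.2153, 0.2308]
tool_rot: [-0.049, -3.141, 0.0]
contact_force: [0.1, 0.9, 0.4]
opening: 0.0503
grip_force: 0.0
```

>>> send_rows(
  rows=[
    [5,[0.4,-0.4,2],0],
    [5,[0,0,3],0],
    [5,[0,0,3],0],
    [5,[0,0,3.2],0],
    [5,[0,0,0],0],
    [0,[0,0,0],0],
    [0,[0,0,0],0],
    [0,[0,0,0],0],
    [0,[0,0,0],0],
  ],
  newtons=40,
)

```text
t: 2.48
tool_pos: [0.5639, 0.2129, 0.1207]
tool_rot: [0.055, 3.139, 0.0]
contact_force: [-0.3, -2.0, 2.5]
opening: 0.0135
grip_force: 42.7
```

>>> send_rows(
  rows=[
    [0,[0,0,-1],0],
    [0,[0,0,-1],0],
    [0,[0,0,-1],0],
    [0,[0,0,-1],0],
    [0,[0,0,-1],0],
    [0,[0,0,-1],0],
    [0,[0,0,-1],0],
    [0,[0,0,-1],0],
    [0,[0,0,-0.2],0],
    [0,[0,0,0],0],
  ],
)

```text
t: 3.72
tool_pos: [0.5638, 0.2128, 0.1992]
tool_rot: [0.055, 3.139, 0.0]
contact_force: [8.6, 0.1, -8.4]
opening: 0.0133
grip_force: 46.3
```

>>> send_rows(
  rows=[
    [5,[0,0,0],0],
    [5,[0,0,0],0],
    [5,[0,0,0],0],
    [5,[0,0,-2],0],
    [5,[0,0,-3],0],
    [5,[0,0,-1],0],
    [5,[0,-5,0],0],
  ],
)

```text
t: 4.6
tool_pos: [0.5619, 0.1646, 0.2636]
tool_rot: [0.048, 3.138, 0.002]
contact_force: [-0.0, -0.6, -0.1]
opening: 0.0501
grip_force: 0.0
```

Run:
```python
from h import *
d=grab('top','top1.png');P=cloud(d)
Q=P[180:310,215:275].reshape(-1,3);Q=Q[(Q[:,2]>.2)&(Q[:,2]<.24)&(abs(Q[:,1]-.212)<.03)&(abs(Q[:,0]-.563)<.06)];print(len(Q),Q[:,2].max(),np.median(Q,0))
o=ctrl.get_obs();print(o['tool_pos'],o['tool_rot'],o['opening'])
```

```text
23 0.23381207069516985 [0.52474744 0.21319147 0.20972167]
[0.56151335 0.15822232 0.26256052] [ 0.05716424  3.13940969 -0.00664771] 0.04983380116989683
```

>>> send_rows(
  rows=[
    [6,[-0.5,-5,0],0],
    [6,[-0.5,-5,0],0],
    [6,[-0.5,-5,0],0],
    [6,[-0.5,-5,0],0],
    [6,[-0.5,-5,0],0],
    [6,[-0.5,-5,0],0],
    [6,[-0.5,-5,0],0],
    [6,[-0.5,-5,0],0],
    [6,[-0.4,-5.4,4],6.5],
    [6,[0,0,4],6.3],
  ],
)

```text
t: 5.9
tool_pos: [0.5891, -0.2922, 0.1841]
tool_rot: [0.417, 3.112, -0.002]
contact_force: [0.8, 0.5, -0.2]
opening: 0.06
grip_force: 0.0
```

Run:
```python
from h import *
d=grab('top','top2.png');P=cloud(d)
Q=P[180:310,215:275].reshape(-1,3);Q=Q[(Q[:,2]>.2)&(Q[:,2]<.24)];print(len(Q),np.median(Q,0))
w=grab('wrist','w1.png');P=cloud(w)
o=ctrl.get_obs();print(o['tool_pos'],o['tool_rot'])
Q=P.reshape(-1,3);Q=Q[(Q[:,2]>.045)&(Q[:,2]<.06)&(np.hypot(Q[:,0]-.59,Q[:,1]+.2955)<.05)]
print(len(Q))
if len(Q)>20:
  r=cv2.minAreaRect(Q[:,:2].astype(np.float32)*1000);print(r,np.median(Q[:,2]))
```

```text
331 [0.56413597 0.21094952 0.22789435]
[ 0.58592906 -0.28743124  0.17767578] [-0.40592056 -3.10504616 -0.00775217]
1648
((588.4855346679688, -296.5212097167969), (15.395527839660645, 63.9435920715332), 74.66571807861328) 0.05284769060339614
```

View pics/w1.png

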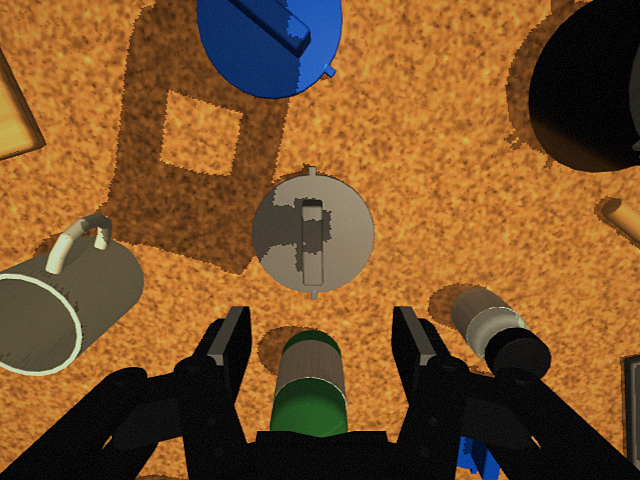

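The wrist view shows the grey lid at (313,233), with its bar upright between the fingers. The blue lid sits above it, and the bottle stands clear beyond the fingers. The guard is up: its handle top is at 0.228.

>>> send_rows(
  rows=[
    [6,[0,0,0],0],
    [6,[0,0,0],0],
  ],
)

```text
t: 6.25
tool_pos: [0.5905, -0.2885, 0.1873]
tool_rot: [0.401, 3.112, -0.003]
contact_force: [-0.1, -1.1, 0.3]
opening: 0.0606
grip_force: 0.0
```

Run:
```python
from h import *
o=ctrl.get_obs();M=R.from_rotvec(o['tool_rot']).as_matrix();print(o['tool_pos'],M.round(3))
for b in [(.590,-.2962),(.5885,-.2965)]: print(M.T@(np.array([*b,.028])-o['tool_pos'])*100)
```

```text
[ 0.59047624 -0.28845176  0.18728023] [[-0.967  0.254  0.004]
 [ 0.254  0.967 -0.002]
 [-0.004 -0.001 -1.   ]]
[-0.0827932 -0.7400617 15.9295324]
[ 0.05468572 -0.80713855 15.92903832]
```

>>> send_rows(
  rows=[
    [6,[0,-0.8,3],0],
    [6,[0,0,3],0],
    [6,[0,0,3],0],
    [6,[0,0,3],0],
    [6,[0,0,2],0],
    [6,[0,0,0.7],0],
    [6,[0,0,0],0],
    [6,[0,0,0],0],
  ],
)

```text
t: 7.25
tool_pos: [0.5881, -0.2967, 0.0389]
tool_rot: [0.404, 3.113, -0.002]
contact_force: [0.7, -0.2, 0.6]
opening: 0.0599
grip_force: 0.0
```

>>> send_rows(
  rows=[
    [6,[0,0,0.9],0],
    [0,[0,0,0],0],
    [0,[0,0,0],0],
    [0,[0,0,0],0],
    [0,[0,0,0],0],
    [0,[0,0,0],0],
  ],
  newtons=60,
)

```text
t: 8.0
tool_pos: [0.5872, -0.2962, 0.0283]
tool_rot: [0.405, 3.115, -0.0]
contact_force: [1.2, 0.0, 1.0]
opening: 0.0151
grip_force: 58.8
```

>>> send_rows(
  rows=[
    [0,[0,0,-2],0],
    [0,[0,0,-4],0],
    [0,[0,0,-4],0],
    [0,[0,0,-4],0],
    [0,[0,0,-4],0],
    [0,[2.3,4.9,0],0],
    [0,[2.3,4.9,0],0],
    [0,[2.3,4.9,0],0],
    [0,[2.3,4.9,0],0],
    [0,[2.2,4.8,0],0],
  ],
)

```text
t: 9.25
tool_pos: [0.5386, -0.0294, 0.2094]
tool_rot: [0.405, 3.114, 0.0]
contact_force: [0.5, -0.0, -1.5]
opening: 0.0148
grip_force: 58.8
```

>>> send_rows(
  rows=[
    [0,[0,0,0],-7],
    [0,[0,0,0],-7],
    [0,[0,0,0],-8],
    [0,[0,0,0],0],
    [0,[0,0,0],0],
  ],
)

```text
t: 9.88
tool_pos: [0.5392, -0.0311, 0.2087]
tool_rot: [-0.194, 3.135, -0.0]
contact_force: [-0.3, -0.0, -1.6]
opening: 0.015
grip_force: 59.1
```

Run:
```python
from h import *
w=grab('wrist','w2.png');
o=ctrl.get_obs();M=R.from_rotvec(o['tool_rot']).as_matrix();print(o['tool_pos'],M.round(3))
P=cloud(w);Q=P.reshape(-1,3);T=(Q-o['tool_pos'])@M  # tool frame
k=(T[:,2]>-.02)&(T[:,2]<.03)&(np.hypot(T[:,0],T[:,1])<.075)&(w['range_z'].ravel()>0)
F=T[k]*1000
print(k.sum(),np.percentile(F,[0,1,50,99,100],axis=0).round(1))
h,_=np.histogram(F[:,2],bins=np.arange(-20,31,2));print(h)
```

```text
[ 0.53918532 -0.03113779  0.20857487] [[-0.992 -0.124  0.   ]
 [-0.124  0.992 -0.   ]
 [-0.    -0.    -1.   ]]
24193 [[-52.  -51.8 -20. ]
 [-24.7 -48.9 -18.1]
 [ 17.9   0.    5.1]
 [ 50.   48.6   6.9]
 [ 56.6  51.3  10.9]]
[  250   231   233   218   212   191   175   135    90    58    54   518
 19562  2157   101     8     0     0     0     0     0     0     0     0
     0]
```

View pics/w2.png

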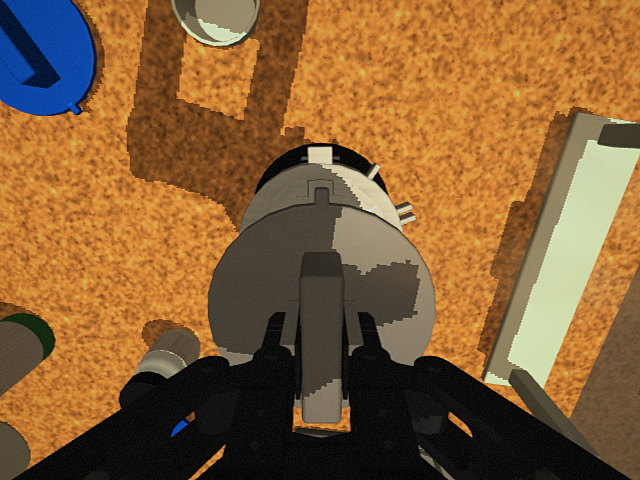

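The wrist view shows the ear at (320,153), the gap at (320,185) and the lid's tab at (322,195), so they are nearly in line. Next I'll fit the flange and collar circles to get the relative offset.

Run:
```python
from h import *
from scipy.optimize import least_squares
w=dict(np.load('pics/w2.png.npz'));o=ctrl.get_obs();M=R.from_rotvec(o['tool_rot']).as_matrix()
P=cloud(w).reshape(-1,3);T=(P-o['tool_pos'])@M*1000
def outer(F,lo,hi,q=99):
    a=np.degrees(np.arctan2(F[:,1],F[:,0]));r=np.hypot(F[:,0],F[:,1]);E=[]
    for b in np.arange(lo,hi,3):
        k=(a>=b)&(a<b+3)
        if k.sum()>8:
            s=np.argsort(r[k])[-3]; E.append(F[k][s])
    return np.array(E)
def fit(E,r):
    f=lambda p:np.hypot(E[:,0]-p[0],E[:,1]-p[1])-p[2]
    s=least_squares(f,[0,0,r],loss='soft_l1');g=least_squares(lambda p:f([*p,r]),[0,0],loss='soft_l1');return s.x.round(1),g.x.round(1)
L=T[(T[:,2]>3)&(T[:,2]<8)&(np.hypot(T[:,0],T[:,1])<75)]
E=outer(L,-100,100);E=E[np.hypot(E[:,0],E[:,1])<54.5];print('lid',fit(E,52),len(E))
tb=L[np.hypot(L[:,0],L[:,1])>54];print('tab',tb.mean(0).round(1),tb.max(0))
zt=o['tool_pos'][2]*1000
G=T[(abs(T[:,2]-(zt-110))<2.5)&(np.hypot(T[:,0],T[:,1])<80)]
E=outer(G,-75,75);print(np.hypot(E[:,0],E[:,1]).round(1),np.median(G[:,2])-zt)
E=E[np.hypot(E[:,0],E[:,1])<61];print('collar',fit(E,58),len(E))
G=T[(abs(T[:,2]-(zt-107))<8)&(np.hypot(T[:,0],T[:,1])<75)&(np.hypot(T[:,0],T[:,1])>61.5)]
a=np.degrees(np.arctan2(G[:,1],G[:,0]));h,b=np.histogram(a,bins=np.arange(-80,81,2));print([(int(x),int(y)) for x,y in zip(b,h) if y])
e=G[abs(a)<12];print('ear',e.mean(0).round(1),e.min(0),e.max(0))
```

```text
lid (array([-0.9, -0.2, 51.2]), array([-2. , -0.2])) 64
tab [55.4 -0.2  5.5] [56.60795128  2.48294498  7.92387492]
[57.8 58.  57.6 58.1 58.1 57.9 58.1 58.1 58.4 58.2 58.1 58.2 58.6 58.3
 58.3 58.5 58.8 58.5 58.4 58.3 58.5 58.5 68.6 68.9 68.7 68.7 68.8 58.5
 58.6 58.3 58.3 58.1 58.3 58.  58.1 67.2 67.8 58.1 57.9 57.9 57.6 57.7
 57.2 57.1 56.8 67.  66.9 57.6 67.2 58.4] -108.86113777160278
collar (array([ 1.3, -0.3, 57.1]), array([ 0.2, -0.2])) 40
[(-10, 3), (-8, 45), (-6, 47), (-4, 50), (-2, 40), (0, 52), (2, 43), (4, 44), (6, 4), (30, 40), (32, 40), (34, 9), (60, 29), (62, 38), (64, 17), (68, 51), (70, 28), (72, 4)]
ear [ 65.5  -1.2 101. ] [61.15545711 -8.9215834  98.09717866] [ 69.2281043    6.69834129 108.57785754]
```

>>> send_rows(
  rows=[
    [0,[0.15,0,1],-1.5],
    [0,[0,0,2],0],
    [0,[0,0,2],0],
    [0,[0,0,0.9],0],
    [0,[0,0,0],0],
    [0,[0,0,0],0],
  ],
)

```text
t: 10.68
tool_pos: [0.5382, -0.0314, 0.1498]
tool_rot: [-0.238, 3.131, -0.001]
contact_force: [0.0, -0.5, -2.4]
opening: 0.0147
grip_force: 59.1
```

Run:
```python
from h import *
w=grab('wrist','w3.png');o=ctrl.get_obs();M=R.from_rotvec(o['tool_rot']).as_matrix();print(o['tool_pos'],M.round(3)[:2,0],o['contact_force'])
P=cloud(w).reshape(-1,3);T=(P-o['tool_pos'])@M*1000;zt=o['tool_pos'][2]*1000
r=np.hypot(T[:,0],T[:,1]);a=np.degrees(np.arctan2(T[:,1],T[:,0]))
for n,z0,lo in (('tab',5,54),('ear',zt-107,62)):
    k=(abs(T[:,2]-z0)<8)&(r>lo)&(r<72)&(abs(a)<13);print(n,k.sum(),T[k].mean(0),T[k].min(0),T[k].max(0))
s=w['frame'][100:400,120:520,::-1];cv2.imwrite('pics/w3c.png',cv2.resize(s,None,fx=2,fy=2))
```

```text
[ 0.53839055 -0.03138367  0.15011642] [-0.989 -0.151] [ 0.73668147 -0.20287229 -2.07945716]
tab 115 [55.53061831 -0.15487707  6.33493958] [53.93970044 -2.82629532  4.15807363] [56.74758927  2.88895287 11.26087145]
ear 455 [65.26049291  0.88827155 42.24531511] [61.67104101 -6.80634723 40.2044271 ] [68.50426314  8.53379443 50.27307104]
```

View pics/w3c.png

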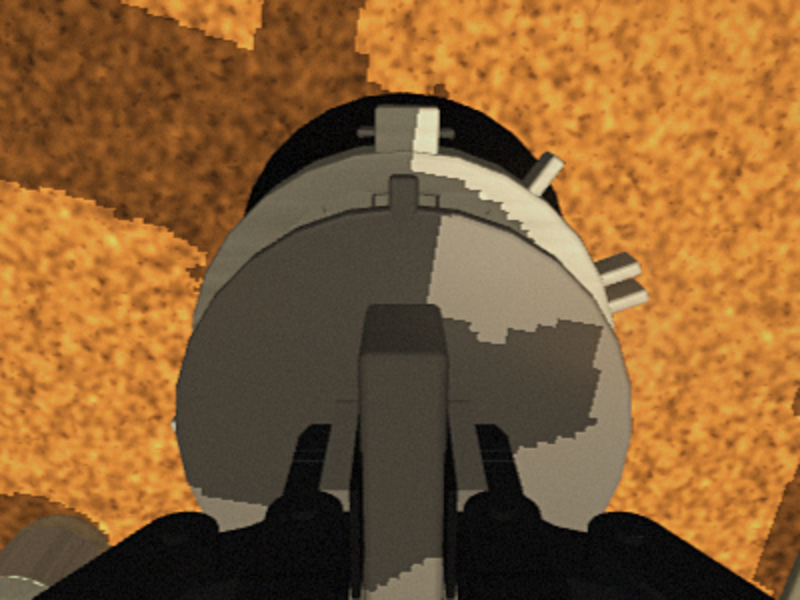

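The tab at crop (404,195) sits under the ear centred at (407,130), with the gap centred at (407,200). They are about 1° off, so I'll trim and descend.

>>> send_rows(
  rows=[
    [0,[0.1,0,0.5],0.7],
    [0,[0,0,0.5],0],
    [0,[0,0,0.5],0],
    [0,[0,0,0.3],0],
    [0,[0,0,0],0],
  ],
)

```text
t: 11.35
tool_pos: [0.5365, -0.0314, 0.1307]
tool_rot: [0.219, -3.133, -0.0]
contact_force: [0.1, -0.5, -2.6]
opening: 0.015
grip_force: 59.1
```

>>> send_rows(
  rows=[
    [0,[0,0,0.3],0],
    [0,[0,0,0.3],0],
    [0,[0,0,0],0],
    [0,[0,0,0.1],0],
    [0,[0,0,0],0],
  ],
)

```text
t: 11.98
tool_pos: [0.5367, -0.0314, 0.1242]
tool_rot: [-0.219, 3.134, -0.0]
contact_force: [0.4, 0.1, -1.1]
opening: 0.0153
grip_force: 59.1
```

>>> send_rows(
  rows=[
    [0,[0,0,0.1],0],
    [0,[0,0,0.1],0],
    [0,[0,0,0],0],
  ],
)

```text
t: 12.35
tool_pos: [0.537, -0.0314, 0.1232]
tool_rot: [-0.219, 3.134, -0.0]
contact_force: [-2.7, 1.0, 6.0]
opening: 0.015
grip_force: 60.0
```

>>> send_rows(
  rows=[
    [0,[0,0,-0.1],0],
    [0,[0,0,0],5],
    [0,[0,0,0],6],
    [0,[0,0,0],6],
    [0,[0,0,0],6],
    [0,[0,0,0],6],
    [0,[0,0,0],5],
    [0,[0,0,0],2.5],
    [0,[0,0,0],0],
    [0,[0,0,0],0],
  ],
)

```text
t: 13.6
tool_pos: [0.5371, -0.0312, 0.1233]
tool_rot: [0.772, 3.044, 0.001]
contact_force: [1.6, 1.3, 0.9]
opening: 0.0148
grip_force: 59.5
```

Run:
```python
from h import *
w=grab('wrist','w4.png');o=ctrl.get_obs();M=R.from_rotvec(o['tool_rot']).as_matrix();print(o['tool_pos'],np.degrees(np.arctan2(*M[1::-1,0])),o['contact_force'],o['wrist_torque'],o['grip_force'])
P=cloud(w).reshape(-1,3);T=(P-o['tool_pos'])@M*1000;zt=o['tool_pos'][2]*1000
r=np.hypot(T[:,0],T[:,1]);a=np.degrees(np.arctan2(T[:,1],T[:,0]))
k=(abs(T[:,2]-5)<6)&(r>54)&(r<59);print('tab',k.sum(),np.median(a[k]))
k=(abs(T[:,2]-(zt-107))<9)&(r>61.5)&(r<72);h,b=np.histogram(a[k],bins=np.arange(-80,81,2));print([(int(x),int(y)) for x,y in zip(b,h) if y])
s=w['frame'][100:400,120:520,::-1];cv2.imwrite('pics/w4c.png',cv2.resize(s,None,fx=2,fy=2))
t=grab('top','top3.png');P=cloud(t);Q=P[180:310,215:275].reshape(-1,3);Q=Q[(Q[:,2]>.2)&(Q[:,2]<.24)];print(len(Q),np.median(Q,0))
```

```text
[ 0.53713717 -0.03121303  0.12326276] 151.5328865569477 [0.70332373 0.9667042  1.52141396] [ 0.31487742 -0.2158295   0.12883343] 59.44483816623688
tab 104 -0.23454316462221464
[(-46, 1), (-44, 53), (-42, 64), (-40, 72), (-38, 60), (-36, 68), (-34, 66), (-32, 78), (-30, 75), (-4, 59), (-2, 68), (26, 60), (28, 76), (30, 40), (34, 111), (36, 65), (38, 10)]
326 [0.56319582 0.21106275 0.22855006]
```

View pics/w4c.png

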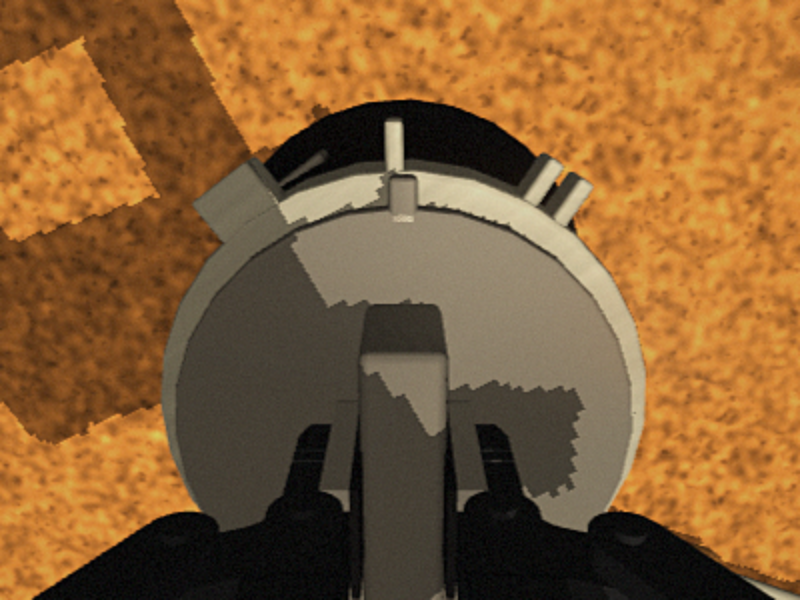

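The lid's tab at crop (403,197) is just past the thin rib at (394,145), well short of the fork. The twist torque of 0.13 N m matches the spring at the pulse position, and the guard is still up.

```bash
python3 -c "
from station import ctrl
print(ctrl.finish_job())"
```

```text
the job is handed in; nothing more can be done
None
```

The job is handed in (no verdict was returned): the guard is about 78 of 80 mm up, and the gripper is holding the lid fully home at the pulse rib, at about 0.64 rad and well short of the lock.

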